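# Post the specimen case through the collection box's slot

## Task

Take the flat white specimen case by its tab out of the little stand and post it, tab last, through the slot in the lid of the grey collection box, pushing it past the spring flap until it drops right inside. The slot sits in a sliding plate in the springy lid and may be a little off the middle of the lid, so feel for it gently: never press hard on the case or the box, keep the case upright until it is in, and leave the other things where they are.

Things in the scene. Friction and masses are not known exactly. Their poses are not given: they have to be found in the camera images.
- case_center (a point): Centre, half-way up, of the flat white specimen case standing upright in the stand. z up, x across its thickness, y along its width. Body 12 mm thick (x), 64 wide (y), 75 high; on it a grip tab 8 mm thick (x), 40 wide (y), 32 high. 107 mm high in all: underside 53.5 mm below this point, body's top (foot of the tab) 21.5 mm above it, tab's top 53.5 mm above it. 0.12 kg.
- slot (a point): Middle of the collection box's lid, at the height of the flat aluminium slot plate's upper face (136 mm over the desk). z up, x across the slot, y along it. Slot 14 mm wide (x), 68 mm long (y), no chamfer, sides 20 mm deep. The plate was slid along x and sticks: the slot's true middle lies unmeasured anywhere from -13 to 13 mm along x from here (0 in y); under 30 N it does not move.
- flap (a point): Point 17 mm below slot, where a steel spring flap under the slot's +x edge ends. It leaves 10 to 11 mm free. The case's body must be pushed past it (some 3 to 10 N) and is held by it if let go; the tab passes freely, so once the tab's foot is down at this height (15 mm of tab still out) the case drops to the box's floor, 115 mm below here. It lets nothing back up. It goes down with the lid.
- box: Grey collection box with white lid, fixed to the desk; origin at the centre of its underside, axes as slot's. Outside 134 mm (x, 145 over the two lid clips) by 126 mm (y), 136 mm high. The lid is sprung: with the plate and flap it starts to sink at about 1.5 N, 1 mm per 3 N, to a hard stop at 6 mm. The plate, 84 mm (x) by 88 mm (y), lies between two rails along its y edges, 2 mm higher.
- stand: Grey fixed stand on the desk; origin at the centre of its underside. Base 60 mm (x) by 100 mm (y); its pocket is 15 mm (x) by 67 mm (y), its floor 6 mm and its rim 32 mm above the desk. The case stands in the pocket with its thickness along x.
- marker: Loose pen with a red cap, 17 x 135 x 16 mm, a bystander; origin at the centre of its underside.
- cream_tube: Loose hand cream tube lying flat, 40 x 136 x 27 mm, a bystander; origin at the centre of its underside.
- phone_b: Loose phone lying on its back, 78 x 165 x 10 mm, a bystander; origin at the centre of its underside.
- wipes_tub: Loose white tub with a green lid, 69 x 69 x 133 mm, standing, a bystander; origin at the centre of its underside.
- case: The same specimen case; origin at the centre of its underside, axes as those of case_center.

How it is judged:
On the way, in this order (a step that is already met when the one before it is completed fails the run):
1. the case is lifted clear of the stand, upright (z of case_center in the frame of stand above 0.1 m and angle between case_center's own z axis and vertical below 0.3 rad), for 0.1 s.
2. the case's lower edge has entered the slot, upright and in line with it (z of case_center in the frame of slot between -0.03 and 0.0435 m and horizontal distance between case_center and slot below 0.019 m and angle between case_center's own z axis and vertical below 0.15 rad and angle between the y axis of case_center and the y axis of slot, either way round below 0.1 rad), for 0.1 s.
At the end, for the whole second after the job is handed in: The whole case is inside the collection box below the lid and the flap (its centre less than 75 mm above the box's underside, within the box's walls) and at rest (under 0.03 m/s) (z of case_center in the frame of box between 0 and 0.075 m and x of case_center in the frame of box between -0.062 and 0.062 m and y of case_center in the frame of box between -0.057 and 0.057 m and linear speed of case below 0.03 m/s); the robot touches nothing.
It fails at once if the case is pressed on the box with more than 30 N before it has dropped in (contact force between case and box above 30 N and z of case_center in the frame of box above 0.105 m).
It fails at once if the robot presses on the box with more than 30 N (contact force between the arm and box above 30 N).
It fails at once if the case is tipped by more than 0.5 rad before it is in the box (angle between case_center's own z axis and vertical above 0.5 rad and (z of case_center in the frame of box above 0.11 m or horizontal distance between case_center and box above 0.09 m)).
It fails at once if a bystander (pen, cream tube, phone or tub) is shifted by more than 20 mm (distance of any of marker, cream_tube, phone_b, wipes_tub from where it was at the start of the episode above 0.02 m).
It also fails if it takes over 64 s, if anything falls off the work surface, if the arm or the gripper's body presses on something with over 40 N, if the wrist force passes 120 N, or if a joint passes its speed limit or range.

## Robot

A 6-joint arm with a two-finger parallel gripper is mounted at the origin on a cart in front of the work surface, level with it; the furniture and walls round the work are solid. World frame = base frame: x ahead of the robot, y to its left, z up, the work surface at z = 0. Lengths are in m, angles in rad, forces in N, time in s.
With the tool pointing down it reaches from about 0.35 to 0.775 m from the base axis. Payload 7.3 kg.
Tool frame: the origin (TCP) lies midway between the tips of the shut fingers; the grasp point (between the pads) lies 19 mm behind it; z points along the fingers, y is the line along which they close (so a half turn about z gives the same grasp; the last joint's range is limited). The gripper opens to 92 mm and grips with 3 to 60 N. Pads are 19 mm wide; open, the fingers measure 130 mm over their backs; the gripper's body (75 mm by 190 mm) begins 47 mm behind the grasp point.
Start: joints at [-1.256, 0.342, 1.524, -0, 1.275, -0.146], TCP at [0.233, -0.47, 0.227] pointing down, gripper open.
Joint ranges: [-2.53, 2.53], [-0.77, 2.02], [0.04, 2.7], [-1, 4.14], [0.28, 2.66], [-3.11, 3.11]. Speed limits (rad/s): [2.57, 2.57, 3.14, 3.14, 3.14, 3.14].

## Interface

Orientations are given as a unit quaternion [x, y, z, w].
In Python, from cell import r gives the robot as it stands. The module is installed in compiled form; this text tells all that it offers.
- The arm moves only by the tool step_arm, never from a script. Its argument "plan" is a list that holds one entry, the list of rows, each a list of 5 numbers: the finger opening in m, from 0 to 0.0918, then the shift along the tool's x, y, z in m, then the turn about the tool's z in degrees. In form: [[[claw, x, y, z, twist], ...]]. A call has exactly 10 rows; each row is the pose to reach, as a shift and turn from the pose commanded when the call began, along the tool's axes at that moment; what a row does not reach only later rows make up. A row lasts 1/8 s, in which the tool goes at most 62.5 mm and 10.7 degrees, less where a joint would pass 70% of its speed; a pose out of reach is approached as far as the arm can. A call with a gripper value outside its range is refused whole. The fingers move at their own pace and stop on an object; "force" is the grip in N (left out, the last holds). Time passes only in rows, so rows that repeat a pose let the fingers close, or fill a call up. It gives the time, the measured TCP pose, the force, the opening and the grip force at its end, in the units of the state.
- r.read_state(): the state, without advancing time (a new reading comes with each control period).
- r.grab_frame(name): name is "scene" or "top" or "wrist"; returns a dict with "color" (400x640x3 uint8, blue, green, red), "mtx" (3x3 intrinsics, pixels), "extrinsics" (4x4, takes a point from camera to world coordinates); the wrist camera has in their place "tool_from_camera" (4x4, takes a point from camera to tool coordinates, whose origin is the TCP and whose axes are the flange's). Camera axes: x right, y down, z forward; pixel columns grow to the right and rows downward; lengths in m; the calibration is good to about 2 mm. The wrist camera is an equidistant fisheye: a pixel r from the principal point sees the ray r / f radians off the axis. A picture is of the moment at which its call begins: read the wrist's pose just before it. There is no depth.
- r.close_job(): hands the job in; it is judged then, once.
The state is a dict: "t": time; "joints": joint angles; "qd": joint speeds; "effort": joint torques, N m; "tool_pos": TCP position; "eef_rot": TCP orientation; "contact_force": force on the tool from outside, world axes, zero at the start; "torque": the same for the moment, N m; "gripper_width": finger opening in m; "grip_force": force on a finger pad.
Only numpy, scipy, OpenCV 4.12 (cv2) and the standard library are available. Lean on these libraries where they do the work, as an engineer would, in place of code of your own. Each camera call takes 0.05 s, during which the arm holds its last target. There are 200 camera calls.

## Working session

There is one attempt and no reset: what is moved stays moved. The work goes in short steps, Python scripts to look and compute and a tool call to move; the robot and the scene stay as the last step left them, time stands still between calls to the robot, and variables do not carry over. Pictures are saved under pics/ and viewed, at most 10 in all, crops included, and the job is handed in when it is done.

Besides the shell and the picture viewer there is one more tool, called after ">>>" in YAML: its name, and indented under it one key for each argument. step_arm: Moves the arm, as the interface text tells. Its arguments: {"type":"object","properties":{"plan":{"type":"array"},"force":{"type":"number"}},"required":["plan"]}

```bash
mkdir -p pics; cat > h.py <<'E'
import numpy as np, cv2
from cell import r
from scipy.spatial.transform import Rotation as R
def grab(n):
    f=r.grab_frame(n); return f
def ray(f,u,v):
    K=f["mtx"];E=np.array(f["extrinsics"]);d=np.linalg.inv(K)@[u,v,1.];return E[:3,3],E[:3,:3]@d
def onplane(f,u,v,z):
    o,d=ray(f,u,v);return o+d*(z-o[2])/d[2]
def proj(f,p):
    E=np.linalg.inv(np.array(f["extrinsics"]));q=E[:3,:3]@np.array(p)+E[:3,3];w=np.array(f["mtx"])@q;return w[:2]/w[2]
E
python3 - <<'E'
from h import *
s=r.read_state();print({k:np.round(v,3) for k,v in s.items()})
for n in("top","scene"):
    f=grab(n);np.save(n+".npy",f["color"]);cv2.imwrite(f"pics/{n}0.png",f["color"]);print(n,f["mtx"],np.round(f["extrinsics"],3))
E
```

```text
{'t': np.float64(0.0), 'joints': array([-1.256,  0.343,  1.525, -0.   ,  1.275, -0.146]), 'qd': array([-0.002, -0.001, -0.   ,  0.001,  0.   , -0.001]), 'effort': array([ 2.0000e-03, -4.3124e+01, -2.4421e+01,  7.2000e-02,  5.6000e-02,
       -0.0000e+00]), 'tool_pos': array([ 0.233, -0.47 ,  0.226]), 'eef_rot': array([ 0.974,  0.228, -0.   , -0.001]), 'contact_force': array([ 0.941, -0.525,  0.223]), 'torque': array([-0.031, -0.011, -0.007]), 'grip_force': np.float64(0.0), 'gripper_width': np.float64(0.092)}
top [[466.51948888   0.         316.85796335]
 [  0.         466.51948888 203.37265466]
 [  0.           0.           1.        ]] [[ 0.025 -0.985  0.168  0.335]
 [-1.    -0.026 -0.007  0.038]
 [ 0.011 -0.168 -0.986  1.166]
 [ 0.     0.     0.     1.   ]]
scene [[425.5156734    0.         324.67604136]
 [  0.         425.5156734  196.89052702]
 [  0.           0.           1.        ]] [[-0.643 -0.419  0.641 -0.176]
 [-0.765  0.374 -0.524  0.596]
 [-0.02  -0.827 -0.562  0.696]
 [ 0.     0.     0.     1.   ]]
```

View pics/top0.png

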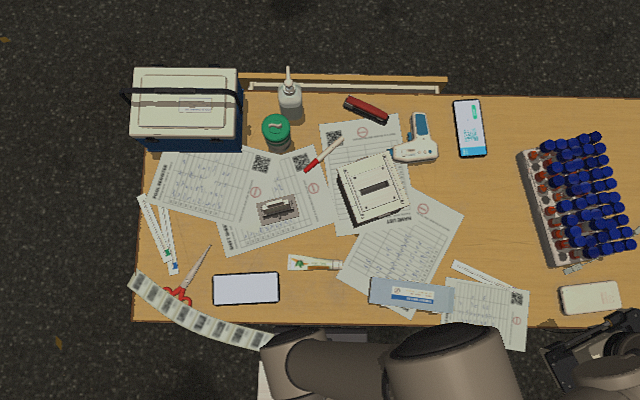

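View pics/scene0.png

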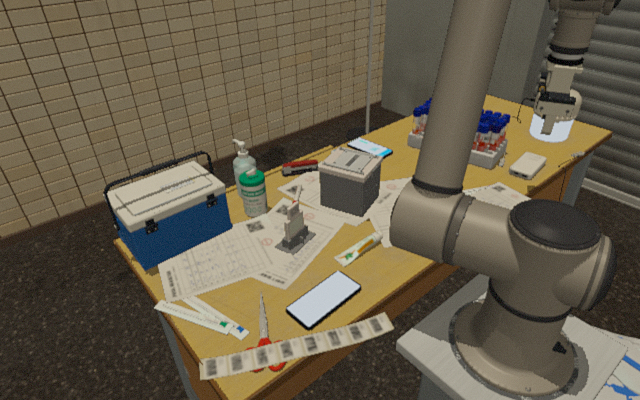

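The top view shows the stand and case at about (277,211), the box lid at about (371,190) with the slot at about (374,186), the pen at about (323,155), and the tub at (276,130). I'll zoom in on the stand and box.

```bash
python3 - <<'E'
from h import *
a=np.load("top.npy")[140:240,250:415];cv2.imwrite("pics/c.png",cv2.resize(a,None,fx=4.8,fy=4.8,interpolation=cv2.INTER_CUBIC))
f=grab("top")
for n,u,v,z in[("tab",277,208,.113),("lid",371,190,.136),("slot",374,186,.136)]:print(n,onplane(f,u,v,z))
E
```

```text
tab [0.50155642 0.12089248 0.113     ]
lid [ 0.54461534 -0.0909864   0.136     ]
slot [ 0.55400851 -0.09771942  0.136     ]
```

View pics/c.png

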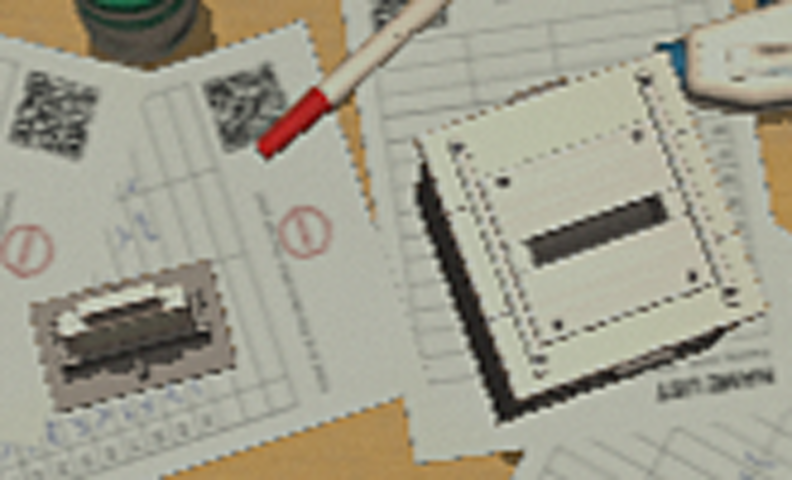

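The zoomed view shows the slot (dark bar) centred at crop (596,230), the lid corners at about (415,140), (658,55), (765,308) and (512,397), and the stand with the tab at about (120,300). The case's long axis runs roughly along the image rows, and the slot's yaw is similar. Next I'll compute the moves.

```bash
python3 - <<'E'
from h import *
f=grab("top")
P=lambda c,z:np.array([onplane(f,250+(u+.5)/4.8-.5,140+(v+.5)/4.8-.5,z)[:2] for u,v in c])
def yaw(a):return np.degrees(np.arctan2(a[1],a[0]))
sl=P([(524,238),(540,266),(668,218),(657,194)],.136);print("slot",sl.mean(0),yaw(sl[0]-sl[3]),yaw(sl[1]-sl[2]),np.linalg.norm(sl[0]-sl[3]))
sc=P([(456,148),(644,78),(730,296),(540,366)],.136);print("lidscrews",sc.mean(0),yaw(sc[0]-sc[1]),yaw(sc[3]-sc[2]),yaw(sc[0]-sc[3]),yaw(sc[1]-sc[2]))
pc=P([(503,182),(637,135),(692,276),(557,325)],.136);print("platescrews",pc.mean(0),yaw(pc[0]-pc[1]),yaw(pc[0]-pc[3]))
st=P([(32,302),(212,260),(238,365),(58,410)],.02);print("stand",st.mean(0),yaw(st[0]-st[1]),yaw(st[3]-st[2]),yaw(st[0]-st[3]))
w=r.grab_frame("wrist");print(w["mtx"],np.round(w["tool_from_camera"],4))
s=r.read_state();q=R.from_quat(s["eef_rot"]).as_matrix();print(q.T@(np.array([.5,.125,.226])-s["tool_pos"]))
E
```

```text
slot [ 0.55101625 -0.09786389] 110.07159647970455 112.27147809248738 0.06661312907387947
lidscrews [ 0.5547654  -0.09552749] 112.39258731919765 111.7733600344899 21.51777711954903 21.169942479414885
platescrews [ 0.55095141 -0.09780391] 111.20224625002943 21.009499072678015
stand [0.51334199 0.12625348] 104.93074463036831 105.70318183494636 15.931146098584172
[[309.70691629   0.         324.06258574]
 [  0.         309.70691629 195.00161116]
 [  0.           0.           1.        ]] [[ 1.100e-03 -9.640e-01 -2.658e-01  7.060e-02]
 [ 1.000e+00  9.000e-04  9.000e-04  0.000e+00]
 [-6.000e-04 -2.658e-01  9.640e-01 -1.591e-01]
 [ 0.000e+00  0.000e+00  0.000e+00  1.000e+00]]
[ 0.50339093 -0.41444723  0.00072513]
```

>>> step_arm:
  plan:
    - [[0.09, 0.05, -0.04, 0, -8], [0.09, 0.1, -0.08, 0, -16], [0.09, 0.15, -0.12, 0, -24], [0.09, 0.2, -0.16, 0, -32], [0.09, 0.25, -0.2, 0, -40], [0.09, 0.3, -0.24, 0, -48], [0.09, 0.35, -0.28, 0, -56], [0.09, 0.4, -0.32, 0, -64], [0.09, 0.46, -0.37, 0, -72], [0.09, 0.51, -0.41, 0, -79]]
  force: 10

```text
t: 1.5
tool_pos: [0.4963, 0.0992, 0.2268]
eef_rot: [0.604, 0.797, 0.0, 0.0]
contact_force: [0.2, -1.6, 0.8]
gripper_width: 0.0899
grip_force: 0.0
```

```bash
cat >> h.py <<'E'
def wgrab():
    for _ in range(1): s=r.read_state()
    f=r.grab_frame("wrist"); T=np.eye(4);T[:3,:3]=R.from_quat(s["eef_rot"]).as_matrix();T[:3,3]=s["tool_pos"]
    f["E"]=T@np.array(f["tool_from_camera"]);f["T"]=T;f["s"]=s;return f
def wplane(f,u,v,z):
    K=f["mtx"];x=(u-K[0,2])/K[0,0];y=(v-K[1,2])/K[1,1];t=np.hypot(x,y)+1e-12
    d=f["E"][:3,:3]@np.array([x/t*np.sin(t),y/t*np.sin(t),np.cos(t)]);o=f["E"][:3,3];return o+d*(z-o[2])/d[2]
def wproj(f,p):
    q=np.linalg.inv(f["E"])@np.r_[p,1];t=np.arctan2(np.hypot(q[0],q[1]),q[2]);h=np.hypot(q[0],q[1]);K=f["mtx"]
    return np.array([K[0,2]+K[0,0]*t*q[0]/h,K[1,2]+K[1,1]*t*q[1]/h])
E
python3 - <<'E'
from h import *
import pickle
f=wgrab();pickle.dump(f,open("w1.pkl","wb"));cv2.imwrite("pics/w1.png",f["color"]);s=f["s"];print(s["tool_pos"],s["eef_rot"],s["joints"])
print(wproj(f,[.513,.126,.09]))
E
```

```text
[0.49628187 0.09916668 0.22679778] [6.04170548e-01 7.96854983e-01 3.57839383e-05 2.88469231e-04] [ 4.58817429e-02  3.07135443e-01  1.57495438e+00 -3.30223125e-04
  1.25901377e+00 -2.27364200e-01]
[348.9017068 163.3369105]
```

View pics/w1.png

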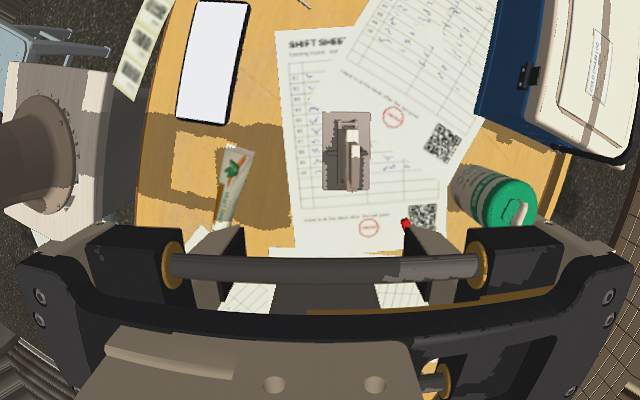

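The wrist view shows the stand at about (346,150), with the white case and tab at about (352,155). The gripper fingers are below it. I'll crop to pick out the tab's top corners.

```bash
python3 - <<'E'
from h import *
import pickle
f=pickle.load(open("w1.pkl","rb"))
cv2.imwrite("pics/w1c.png",cv2.resize(f["color"][105:200,310:385],None,fx=6,fy=6,interpolation=cv2.INTER_CUBIC))
E
```

```text
(no output)
```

View pics/w1c.png

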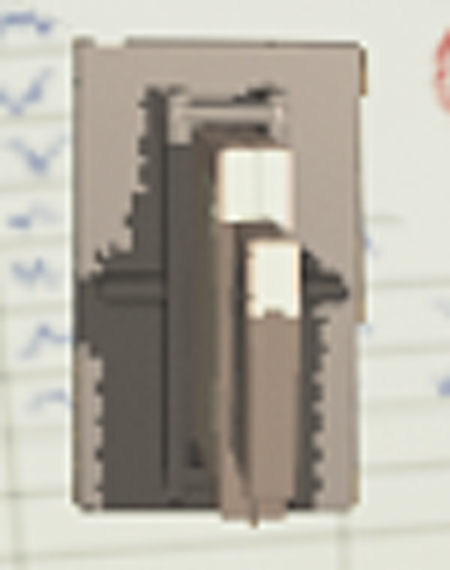

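The crop shows the tab's top at crop (247–300, 240–510), half of it in shadow. Behind it, the body's top starts at (215–293, 148).

```bash
python3 - <<'E'
from h import *
import pickle
f=pickle.load(open("w1.pkl","rb"))
P=lambda c,z:np.array([wplane(f,310+(u+.5)/6-.5,105+(v+.5)/6-.5,z)[:2] for u,v in c])
def show(n,p):
    e=(p[2]-p[1]+p[3]-p[0])/2;w=(p[1]-p[0]+p[2]-p[3])/2
    print(n,p.mean(0).round(4),"len",np.linalg.norm(e).round(4),"wid",np.linalg.norm(w).round(4),"yaw y",np.degrees(np.arctan2(e[1],e[0])).round(1),"yaw x",np.degrees(np.arctan2(w[1],w[0])).round(1))
show("tab",P([(247,240),(298,240),(301,511),(249,511)],.113))
show("body",P([(215,148),(293,148),(303,521),(220,521)],.081))
show("stand",P([(75,42),(362,42),(360,512),(72,512)],.006))
T=f["T"];print("tool y yaw",np.degrees(np.arctan2(T[1,1],T[0,1])))
e=T[:3,:3].T@(np.r_[P([(247,240),(298,240),(301,511),(249,511)],.113).mean(0),.1]-T[:3,3]);print(e)
E
```

```text
tab [0.5168 0.1272] len 0.0413 wid 0.0078 yaw y -72.6 yaw x 16.1
body [0.517  0.1282] len 0.0632 wid 0.0135 yaw y -72.1 yaw x 16.1
stand [0.5156 0.1277] len 0.0985 wid 0.0598 yaw y -73.9 yaw x 16.1
tool y yaw 15.661643641610171
[0.02152558 0.02723486 0.12679988]
```

>>> step_arm:
  plan:
    - [[0.06, 0.01, 0.013, 0, 0], [0.06, 0.0215, 0.027, 0, -0.6], [0.05, 0.0215, 0.027, 0.02, -0.6], [0.05, 0.0215, 0.027, 0.04, -0.6], [0.05, 0.0215, 0.027, 0.06, -0.6], [0.05, 0.0215, 0.027, 0.08, -0.6], [0.05, 0.0215, 0.027, 0.08, -0.6], [0.05, 0.0215, 0.027, 0.08, -0.6], [0.05, 0.0215, 0.027, 0.08, -0.6], [0.05, 0.0215, 0.027, 0.08, -0.6]]

```text
t: 2.8
tool_pos: [0.5164, 0.1249, 0.1474]
eef_rot: [0.602, 0.799, 0.0, 0.0]
contact_force: [0.4, -0.2, -0.2]
gripper_width: 0.0501
grip_force: 0.0
```

>>> step_arm:
  plan:
    - [[0.05, 0.0025, 0.001, 0.015, 0], [0.05, 0.0025, 0.001, 0.03, 0], [0.05, 0.0025, 0.001, 0.046, 0], [0.05, 0.0025, 0.001, 0.046, 0], [0.03, 0.0025, 0.001, 0.046, 0], [0.015, 0.0025, 0.001, 0.046, 0], [0.0, 0.0025, 0.001, 0.046, 0], [0.0, 0.0025, 0.001, 0.046, 0], [0.0, 0.0025, 0.001, 0.046, 0], [0.0, 0.0025, 0.001, 0.046, 0]]
  force: 30

```text
t: 4.05
tool_pos: [0.5165, 0.1277, 0.1008]
eef_rot: [0.602, 0.799, 0.0, 0.0]
contact_force: [-0.2, 0.1, 0.8]
gripper_width: 0.0082
grip_force: 30.0
```

>>> step_arm:
  plan:
    - [[0.0, 0, 0, -0.01, 0], [0.0, 0, 0, -0.03, 0], [0.0, 0, 0, -0.05, 0], [0.0, 0, 0, -0.08, 0], [0.0, 0, 0, -0.11, 0], [0.0, 0, 0, -0.14, 0], [0.0, 0, 0, -0.165, 0], [0.0, 0, 0, -0.17, 0], [0.0, 0, 0, -0.17, 0], [0.0, 0, 0, -0.17, 0]]

```text
t: 5.3
tool_pos: [0.5157, 0.1276, 0.2695]
eef_rot: [0.602, 0.799, -0.001, -0.001]
contact_force: [0.6, 0.0, -1.2]
gripper_width: 0.0078
grip_force: 30.0
```

```bash
python3 - <<'E'
from h import *
f=wgrab();T=f["T"];print(f["s"]["tool_pos"],np.degrees(np.arctan2(T[1,1],T[0,1])),f["s"]["contact_force"])
cv2.imwrite("pics/w2.png",f["color"])
print(T[:3,:3].T@(np.array([.551,-.098,.271])-T[:3,3]))
E
```

```text
[0.51573327 0.12757856 0.26947762] 15.999606758182455 [ 0.59502905  0.04958896 -1.17885741]
[-0.22656059 -0.02827922 -0.00152757]
```

>>> step_arm:
  plan:
    - [[0.0, -0.02, -0.002, 0, -0.5], [0.0, -0.06, -0.006, 0, -1], [0.0, -0.1, -0.01, 0, -2], [0.0, -0.14, -0.014, 0, -3], [0.0, -0.18, -0.018, 0, -4], [0.0, -0.22, -0.022, 0, -5], [0.0, -0.26, -0.025, 0, -5.3], [0.0, -0.29, -0.028, 0, -5.3], [0.0, -0.305, -0.028, 0, -5.3], [0.0, -0.305, -0.028, 0, -5.3]]

```text
t: 6.6
tool_pos: [0.5734, -0.1735, 0.2699]
eef_rot: [0.565, 0.825, -0.0, -0.001]
contact_force: [0.2, 0.1, -1.3]
gripper_width: 0.008
grip_force: 30.0
```

```bash
python3 - <<'E'
from h import *
import pickle
f=wgrab();pickle.dump(f,open("w3.pkl","wb"));T=f["T"];print(f["s"]["tool_pos"],np.degrees(np.arctan2(T[1,1],T[0,1])))
c=wproj(f,[.551,-.098,.136]);print(c)
u,v=c.round().astype(int);u0,v0=max(u-85,0),max(v-85,0);print(u0,v0)
cv2.imwrite("pics/w3c.png",cv2.resize(f["color"][v0:v0+150,u0:u0+170],None,fx=4,fy=4,interpolation=cv2.INTER_CUBIC))
E
```

```text
[ 0.57343631 -0.17352002  0.26992526] 21.240157501546644
[332.01774504 104.09807637]
247 19
```

View pics/w3c.png

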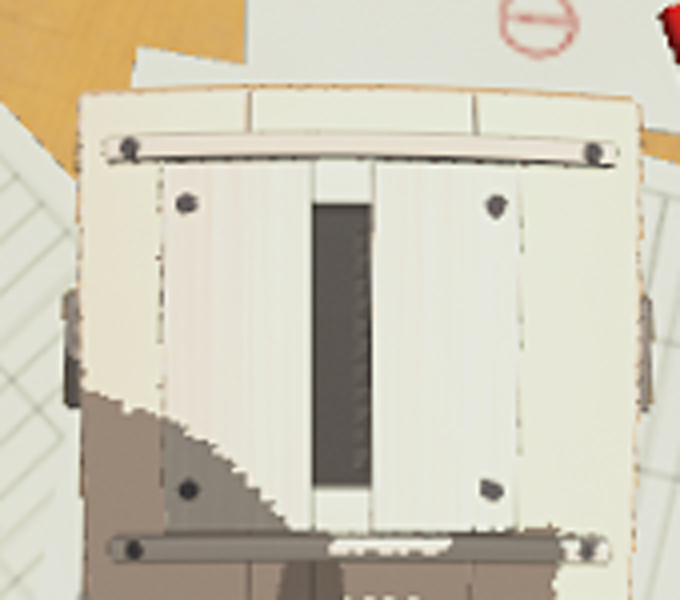

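The crop shows the slot at crop (312–371, 204–487), lined up with the image axes, and the plate screws at (186,203), (496,205), (491,490) and (188,490). The flap's strip runs along the slot's right edge.

```bash
python3 - <<'E'
from h import *
import pickle
f=pickle.load(open("w3.pkl","rb"))
P=lambda c,z:np.array([wplane(f,247+(u+.5)/4-.5,19+(v+.5)/4-.5,z)[:2] for u,v in c])
def show(n,p):
    e=(p[2]-p[1]+p[3]-p[0])/2;w=(p[1]-p[0]+p[2]-p[3])/2
    print(n,p.mean(0).round(4),"len",np.linalg.norm(e).round(4),"wid",np.linalg.norm(w).round(4),"yaw y",np.degrees(np.arctan2(-e[1],-e[0])).round(2)-90,"yaw x",np.degrees(np.arctan2(w[1],w[0])).round(2))
    T=f["T"];print("   tool shift",T[:3,:3].T@(np.r_[p.mean(0),T[2,3]]-T[:3,3]))
show("slot",P([(312,204),(371,204),(371,487),(312,487)],.136))
show("screws",P([(186,203),(496,205),(491,490),(188,490)],.136))
show("lid",P([(130,148),(593,153),(588,549),(134,549)],.138))
show("lide",P([(82,96),(636,98),(634,560),(84,560)],.136))
t=f["color"];g=cv2.cvtColor(t,cv2.COLOR_BGR2GRAY)
for v in (80,100,120,130):print(g[v,318:346])
print(g[60:76,333],g[136:146,333])
E
```

```text
slot [ 0.5513 -0.0987] len 0.0673 wid 0.0138 yaw y 21.409999999999997 yaw x 21.59
   tool shift [7.77687621e-02 6.46908145e-03 7.65886170e-05]
screws [ 0.5511 -0.0987] len 0.0684 wid 0.0722 yaw y 21.11 yaw x 21.39
   tool shift [7.78291710e-02 6.27123591e-03 7.67980949e-05]
lid [ 0.5559 -0.0969] len 0.0956 wid 0.1086 yaw y 21.409999999999997 yaw x 21.44
   tool shift [7.77824437e-02 1.14654877e-02 7.29090032e-05]
lide [ 0.5536 -0.0915] len 0.1129 wid 0.1325 yaw y 21.450000000000003 yaw x 21.67
   tool shift [8.36332990e-02 1.11938594e-02 7.92317129e-05]
[228 229 229 228 229 234 198  69  86  88  87  88  89  89  88  88  89  91
  97  90  78 126 222 231 230 229 229 229]
[228 229 229 228 229 234 199  67  86  87  88  88  89  88  87  88  87  92
  97  98  91  66 229 232 230 229 229 229]
[228 228 229 228 229 235 198  66  85  87  87  87  85  87  86  87  87  88
  89  89  87  83 220 234 229 229 230 230]
[227 227 229 228 229 235 198  66  85  87  87  86  87  86  86  86  86  85
  84  84  81  85 213 234 230 229 230 230]
[232 230 230 230 230 230 229 231 229 187  69  77  84  90  90  90] [ 88  85  85  85 128 192 235 231 230 230]
```

>>> step_arm:
  plan:
    - [[0.0, 0.02, 0.002, 0, -0.2], [0.0, 0.04, 0.004, 0, -0.2], [0.0, 0.06, 0.005, 0, -0.2], [0.0, 0.0778, 0.0064, 0, -0.2], [0.0, 0.0778, 0.0064, 0.01, -0.2], [0.0, 0.0778, 0.0064, 0.02, -0.2], [0.0, 0.0778, 0.0064, 0.03, -0.2], [0.0, 0.0778, 0.0064, 0.033, -0.2], [0.0, 0.0778, 0.0064, 0.033, -0.2], [0.0, 0.0778, 0.0064, 0.033, -0.2]]

```text
t: 7.9
tool_pos: [0.5514, -0.0987, 0.238]
eef_rot: [0.563, 0.827, 0.0, 0.0]
contact_force: [0.4, 0.1, -1.1]
gripper_width: 0.0077
grip_force: 30.0
```

```bash
cat > st.py <<'E'
from h import *
s=r.read_state();T=R.from_quat(s["eef_rot"]).as_matrix();p=s["tool_pos"]
print(s["t"],np.round(p,4),"yaw",np.degrees(np.arctan2(T[1,1],T[0,1])).round(2),"tilt",T[:2,2].round(4),"shift to slot",np.round(T.T@(np.array([.5513,-.0987,p[2]])-p),4),"F tool",(T.T@s["contact_force"]).round(2),"tq",(T.T@s["torque"]).round(2),s["gripper_width"])
E
python3 st.py
```

```text
7.9 [ 0.5514 -0.0987  0.238 ] yaw 21.49 tilt [ 0.0006 -0.0003] shift to slot [ 0.     -0.0001 -0.    ] F tool [-0.04  0.38  1.06] tq [-0.11  0.02 -0.  ] 0.007725795620712139
```

>>> step_arm:
  plan:
    - [[0.0, 0, 0, 0.002, 0], [0.0, 0, 0, 0.004, 0], [0.0, 0, 0, 0.006, 0], [0.0, 0, 0, 0.007, 0], [0.0, 0, 0, 0.008, 0], [0.0, 0, 0, 0.009, 0], [0.0, 0, 0, 0.01, 0], [0.0, 0, 0, 0.01, 0], [0.0, 0, 0, 0.01, 0], [0.0, 0, 0, 0.01, 0]]

```text
t: 9.15
tool_pos: [0.5512, -0.0985, 0.2278]
eef_rot: [0.563, 0.827, -0.0, 0.0]
contact_force: [0.6, -0.3, -0.4]
gripper_width: 0.0079
grip_force: 30.0
```

```bash
python3 st.py
```

```text
9.15 [ 0.5512 -0.0985  0.2278] yaw 21.5 tilt [ 0.0001 -0.0001] shift to slot [-0.0003  0.      0.    ] F tool [-0.54  0.47  0.36] tq [-0.17 -0.03  0.03] 0.007913130636985097
```

>>> step_arm:
  plan:
    - [[0.0, 0, 0, 0.001, 0], [0.0, 0, 0, 0.002, 0], [0.0, 0, 0, 0.003, 0], [0.0, 0, 0, 0.004, 0], [0.0, 0, 0, 0.005, 0], [0.0, 0, 0, 0.006, 0], [0.0, 0, 0, 0.007, 0], [0.0, 0, 0, 0.008, 0], [0.0, 0, 0, 0.008, 0], [0.0, 0, 0, 0.008, 0]]

```text
t: 10.4
tool_pos: [0.5512, -0.0985, 0.2197]
eef_rot: [0.563, 0.827, -0.0, 0.0]
contact_force: [-0.3, 0.6, -1.3]
gripper_width: 0.008
grip_force: 30.0
```

```bash
python3 st.py
```

```text
10.4 [ 0.5512 -0.0985  0.2197] yaw 21.5 tilt [ 0.0001 -0.0001] shift to slot [-0.0003  0.      0.    ] F tool [ 0.68 -0.07  1.35] tq [-0.14  0.01 -0.03] 0.00804941784088338
```

The case has entered the slot freely, 11 mm deep with no force. Next I'll push it onto the flap.

>>> step_arm:
  plan:
    - [[0.0, 0, 0, 0.002, 0], [0.0, 0, 0, 0.004, 0], [0.0, 0, 0, 0.006, 0], [0.0, 0, 0, 0.008, 0], [0.0, 0, 0, 0.01, 0], [0.0, 0, 0, 0.012, 0], [0.0, 0, 0, 0.013, 0], [0.0, 0, 0, 0.014, 0], [0.0, 0, 0, 0.014, 0], [0.0, 0, 0, 0.014, 0]]
  force: 40

```text
t: 11.65
tool_pos: [0.5515, -0.0987, 0.2065]
eef_rot: [0.563, 0.827, 0.0, 0.001]
contact_force: [-0.9, -0.5, 5.6]
gripper_width: 0.0076
grip_force: 40.0
```

```bash
python3 st.py
```

```text
11.65 [ 0.5515 -0.0987  0.2065] yaw 21.49 tilt [ 0.0015 -0.0008] shift to slot [ 0.0001 -0.0002 -0.    ] F tool [-0.17 -0.98 -5.57] tq [ 0.21 -0.09  0.06] 0.007616560972694151
```

>>> step_arm:
  plan:
    - [[0.0, 0, 0, 0.002, 0], [0.0, 0, 0, 0.004, 0], [0.0, 0, 0, 0.006, 0], [0.0, 0, 0, 0.008, 0], [0.0, 0, 0, 0.01, 0], [0.0, 0, 0, 0.012, 0], [0.0, 0, 0, 0.014, 0], [0.0, 0, 0, 0.016, 0], [0.0, 0, 0, 0.018, 0], [0.0, 0, 0, 0.018, 0]]

```text
t: 12.9
tool_pos: [0.5514, -0.0988, 0.1883]
eef_rot: [0.563, 0.827, -0.0, 0.001]
contact_force: [-1.0, -0.4, 6.1]
gripper_width: 0.0076
grip_force: 40.0
```

```bash
python3 st.py
```

```text
12.9 [ 0.5514 -0.0988  0.1883] yaw 21.5 tilt [ 0.0011 -0.0008] shift to slot [ 0.0001 -0.0001 -0.    ] F tool [-0.04 -1.13 -6.07] tq [ 0.23 -0.01  0.03] 0.007648532020971376
```

>>> step_arm:
  plan:
    - [[0.0, 0, 0, 0.004, 0], [0.0, 0, 0, 0.008, 0], [0.0, 0, 0, 0.012, 0], [0.0, 0, 0, 0.016, 0], [0.0, 0, 0, 0.02, 0], [0.0, 0, 0, 0.024, 0], [0.0, 0, 0, 0.028, 0], [0.0, 0, 0, 0.032, 0], [0.0, 0, 0, 0.035, 0], [0.0, 0, 0, 0.035, 0]]

```text
t: 14.15
tool_pos: [0.5511, -0.0985, 0.1525]
eef_rot: [0.563, 0.827, -0.0, -0.0]
contact_force: [-1.6, -1.0, 4.2]
gripper_width: 0.007
grip_force: 40.0
```

```bash
python3 st.py
```

```text
14.15 [ 0.5511 -0.0985  0.1525] yaw 21.5 tilt [-0.0004 -0.    ] shift to slot [-0.0003  0.0001 -0.    ] F tool [-0.31 -1.83 -4.21] tq [ 0.31 -0.11  0.04] 0.006959111801318979
```

>>> step_arm:
  plan:
    - [[0.0, 0, 0, 0.002, 0], [0.0, 0, 0, 0.004, 0], [0.0, 0, 0, 0.006, 0], [0.0, 0, 0, 0.008, 0], [0.0, 0, 0, 0.01, 0], [0.0, 0, 0, 0.012, 0], [0.0, 0, 0, 0.014, 0], [0.0, 0, 0, 0.015, 0], [0.0, 0, 0, 0.015, 0], [0.0, 0, 0, 0.015, 0]]

```text
t: 15.4
tool_pos: [0.551, -0.0984, 0.1376]
eef_rot: [0.563, 0.827, -0.0, -0.0]
contact_force: [-3.5, -1.5, 2.9]
gripper_width: 0.0081
grip_force: 40.0
```

```bash
python3 st.py
```

```text
15.4 [ 0.551  -0.0984  0.1376] yaw 21.5 tilt [-0.0004  0.    ] shift to slot [-0.0003  0.0002 -0.    ] F tool [-0.14 -3.82 -2.87] tq [ 0.57 -0.01  0.09] 0.008073015361715332
```

>>> step_arm:
  plan:
    - [[0.0, 0, 0, 0.001, 0], [0.0, 0, 0, 0.002, 0], [0.0, 0, 0, 0.0025, 0], [0.0, 0, 0, 0.003, 0], [0.0, 0, 0, 0.003, 0], [0.0, 0, 0, 0.003, 0], [0.0, 0, 0, 0.003, 0], [0.0, 0, 0, 0.003, 0], [0.0, 0, 0, 0.003, 0], [0.0, 0, 0, 0.003, 0]]

```text
t: 16.65
tool_pos: [0.5513, -0.0984, 0.1348]
eef_rot: [0.563, 0.827, 0.0, 0.0]
contact_force: [-1.3, -0.2, 3.4]
gripper_width: 0.0077
grip_force: 42.1
```

```bash
python3 st.py
```

```text
16.65 [ 0.5513 -0.0984  0.1348] yaw 21.5 tilt [ 0.0003 -0.0001] shift to slot [-0.0002 -0.0001  0.    ] F tool [ 0.29 -1.23 -3.41] tq [0.15 0.08 0.04] 0.0076532310588270135
```

>>> step_arm:
  plan:
    - [[0.02, 0, 0, 0, 0], [0.02, 0, 0, 0, 0], [0.03, 0, 0, 0, 0], [0.03, 0, 0, 0, 0], [0.03, 0, 0, -0.01, 0], [0.03, 0, 0, -0.03, 0], [0.03, 0, 0, -0.06, 0], [0.03, 0, 0, -0.1, 0], [0.03, 0, 0, -0.12, 0], [0.03, 0, 0, -0.12, 0]]

```text
t: 17.9
tool_pos: [0.5514, -0.0986, 0.256]
eef_rot: [0.563, 0.827, 0.0, 0.001]
contact_force: [0.7, 0.1, -0.1]
gripper_width: 0.0301
grip_force: 0.0
```

>>> step_arm:
  plan:
    - [[0.03, -0.02, 0, 0, 0], [0.03, -0.04, 0, 0, 0], [0.03, -0.06, 0, 0, 0], [0.03, -0.08, 0, 0, 0], [0.03, -0.08, 0, 0, 0], [0.03, -0.08, 0, 0, 0], [0.03, -0.08, 0, 0, 0], [0.03, -0.08, 0, 0, 0], [0.03, -0.08, 0, 0, 0], [0.03, -0.08, 0, 0, 0]]

```text
t: 19.15
tool_pos: [0.5805, -0.1727, 0.2548]
eef_rot: [0.563, 0.827, 0.0, 0.0]
contact_force: [-0.4, -1.0, 0.5]
gripper_width: 0.0301
grip_force: 0.0
```

```bash
python3 st.py; python3 - <<'E'
from h import *
f=wgrab();u,v=wproj(f,[.5513,-.0987,.136]).round().astype(int);u0,v0=max(u-100,0),max(v-85,0)
a=f["color"][v0:v0+150,u0:u0+200];t=grab("top")["color"][100:260,230:430]
cv2.imwrite("pics/e.png",np.hstack([cv2.resize(a,(400,300)),cv2.resize(t,(375,300))]))
E
```

```text
19.15 [ 0.5805 -0.1727  0.2548] yaw 21.52 tilt [ 0.0002 -0.0001] shift to slot [ 0.0795 -0.     -0.    ] F tool [-0.79 -0.7  -0.46] tq [-0.11 -0.04 -0.03] 0.030062314098078125
```

View pics/e.png

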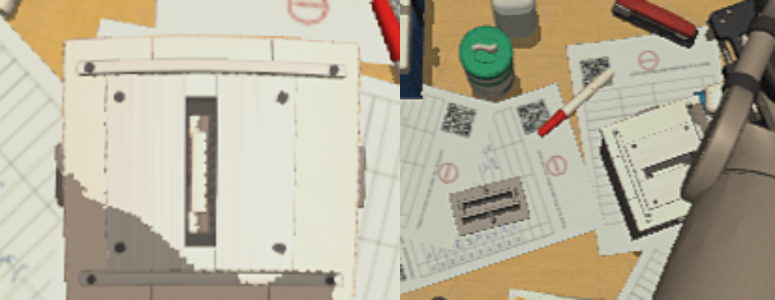

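The left panel shows the slot at x 187–215 with no tab standing out of it. The white body top inside is about 120 px long, against 149 px for the slot. That puts it at about z = 0.08–0.09, so the case has dropped to the floor. In the right panel the stand is empty, and the pen and tub haven't moved.

```bash
python3 -c "
from cell import r
print(r.close_job())"
```

```text
the job is handed in; nothing more can be done
None
```

The case went through the slot and past the flap and, in the last camera view, lies on the box floor; the job is handed in (about 19 s used, measured force no more than about 7 N), but no verdict came back.

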